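# Sweep the offcuts into the scrap pan

## Task

Clear the two pine offcuts off the bench: take the wooden bench pusher by its handle and sweep both offcuts fully into the scrap pan through its open side, without touching the offcuts with the gripper. Then stand the pusher upright on the bench again, clear of the pan, and let go.

Things in the scene. Friction and masses are not known exactly. Their poses are not given: they have to be found in the camera images.
- pusher_grip (a point): Loose wooden bench pusher, standing: a plywood board on edge, 160 mm long (its y), 30 thick (x), 50 high (z), with an upright square handle at mid-length, 30 mm (x) by 36 mm (y), top 115 mm above the underside. Point: middle of the bare handle, on the centre line, 95 mm above the underside. Its two broad faces (+x, -x) are alike, either can push. 0.22 kg.
- pan: Low steel scrap pan fixed to the bench, open on its -x side. Origin: its middle, at bench height; x is depth, z up. Front edge at x = -88 mm; lip slopes up within 25 mm to a floor 3 mm high. Walls 4 mm thick, 39 high, inner faces at x = 81, y = +110 and -110 mm. The offcuts lie 15 to 185 mm before the front edge, within 80 mm of the x axis: one straight sweep along +x gathers both.
- offcut_short: Loose pine offcut, a pale block 45 mm (x) by 40 mm (y) by 32 mm (z), about 30 g, origin at its centre.
- offcut_long: Loose pine offcut, a pale block 60 mm (x) by 32 mm (y) by 30 mm (z), about 30 g, origin at its centre.

How it is judged:
By the outcome, as a careful person would: the job done as asked, in the order asked, and still so for the second after the job is handed in, with the robot touching nothing.
It also fails if it takes over 45 s, if anything falls off the work surface, if the arm or the gripper's body presses on something with over 40 N, if the wrist force passes 120 N, or if a joint passes its speed limit or range.

## Robot

A 6-joint arm with a two-finger parallel gripper is mounted at the origin on the work surface. World frame = base frame: x ahead of the robot, y to its left, z up, the work surface at z = 0. Lengths are in m, angles in rad, forces in N, time in s.
With the tool pointing down it reaches from about 0.25 to 0.725 m from the base axis. Payload 9.7 kg.
Tool frame: the origin (TCP) lies at the very end of the fingers, on their centre line; the grasp point (between the pads) lies 19 mm behind it; z points along the fingers, x is the direction in which the jaws open and shut, and the axes are right-handed (so a half turn about z gives the same grasp; the last joint's range is limited). The gripper opens to 85 mm and grips with 20 to 120 N. Pads are 22 mm wide; open, the fingers measure 114 mm over their backs; the gripper's body (76 mm by 85 mm) begins 54 mm behind the grasp point. The pads swing forward as they close: fully open they stand 13 mm farther back than shut.
Start: joints at [1.254, 0.087, 0.176, 1.66, 0, 1.571], TCP at [0.171, 0.523, 0.231] pointing down, gripper open.
Joint ranges: [-3.13, 3.13], [-0.85, 1.81], [-1.15, 1.24], [-2.2, 2.28], [-1.44, 1.52], [-3.14, 3.14]. Speed limits (rad/s): [2.22, 2.22, 2.57, 3.14, 3.14, 3.14].

## Interface

Orientations are given as a unit quaternion [x, y, z, w].
In Python, from workcell import status, eyes, order gives the robot as it stands.
- The arm moves only by the tool step_arm, never from a script. Its argument "deltas" is a list of rows, each a list of 7 numbers: the turn, a rotation vector about the world's x, y, z in rad, then the shift along the world's x, y, z in cm, then the finger opening in cm, from 0 to 8.54. A call has exactly 5 rows; each row is the pose to reach, as a shift and turn from the pose measured when the call began; what a row does not reach only later rows make up. A row lasts 1/12 s, in which the tool goes at most 41.7 mm and 7.16 degrees, less where a joint would pass 70% of its speed; a pose out of reach is approached as far as the arm can. A call with a gripper value outside its range is refused whole. The fingers move at their own pace and stop on an object; "newtons" is the grip in N (left out, the last holds). Time passes only in rows, so rows that repeat a pose let the fingers close, or fill a call up. It gives the time, the measured TCP pose, the force and the opening at its end, in the units of the state.
- status.state(): the state, without advancing time (a new reading comes with each control period).
- eyes.read_camera(name): name is "scene" or "top" or "wrist"; returns (picture, depth): 420x560x3 uint8, red, green, blue; 420x560 float32, m along the optical axis (not along the pixel's ray), 0 where there is no reading.
- eyes.get_calibration(name): a dict with "K" (3x3 intrinsics, pixels), "origin" and "rotation" of the camera in the world. Camera axes: x right, y up, looking along -z (the intrinsics and any distortion apply to the point x, -y, -z); pixel columns grow to the right and rows downward; lengths in m; the calibration is good to about 2 mm. A picture is of the moment at which its call begins: read the wrist's pose just before it. get_calibration takes no time and is no camera call; for the wrist camera it gives the pose at the moment of the call.
- order.finish_job(): hands the job in, once; it reports no verdict.
The state is a dict: "t": time; "q": joint angles; "qvel": joint speeds; "joint_efforts": joint torques, N m; "position": TCP position; "eef_rot": TCP orientation; "force": force on the tool from outside, world axes, zero at the start; "moment": the same for the moment, N m; "finger_gap": finger opening in m.
Only numpy, scipy, OpenCV 4.12 (cv2) and the standard library are available. Lean on these libraries where they do the work, as an engineer would, in place of code of your own. Each camera call takes 0.05 s, during which the arm holds its last target. There are 200 camera calls.

## Working session

There is one attempt and no reset: what is moved stays moved. The work goes in short steps, Python scripts to look and compute and a tool call to move; the robot and the scene stay as the last step left them, time stands still between calls to the robot, and variables do not carry over. Pictures are saved under pics/ and viewed, about 8 in all and at most 12, crops included, and the job is handed in when it is done.

Besides the shell and the picture viewer there is one more tool, called after ">>>" as name(argument=value, ...), one argument or row to a line, values as JSON. step_arm: Moves the arm, as the interface text tells. Its arguments: {"type":"object","properties":{"deltas":{"type":"array"},"newtons":{"type":"number"}},"required":["deltas"]}

```bash
mkdir -p pics; cat > h.py <<'E'
import numpy as np, cv2
from workcell import status, eyes, order
def cloud(name):
    c=eyes.get_calibration(name); p,d=eyes.read_camera(name)
    K=np.array(c["K"]);v,u=np.mgrid[:420,:560]
    P=np.stack([(u-K[0,2])/K[0,0]*d,-(v-K[1,2])/K[1,1]*d,-d],-1)
    W=P@np.array(c["rotation"]).T+np.array(c["origin"]); W[d==0]=np.nan
    return p,d,W,c
E
python3 - <<'E'
from h import *
s=status.state();print(s)
ps=[]
for n in("top","scene"):
    p,d,W,c=cloud(n); np.savez(n,p=p,d=d,W=W); print(n,c,np.nanmin(d),np.nanmax(d),(d==0).mean())
    cv2.imwrite(f"pics/{n}0.png",p[...,::-1])
E
```

```text
{'t': 0.0, 'q': array([1.25398878e+00, 8.74624218e-02, 1.75129765e-01, 1.65982995e+00,
       1.40684709e-06, 1.57075545e+00]), 'qvel': array([-0.0001885 , -0.0014829 ,  0.00063951,  0.00094285, -0.0012941 ,
        0.00033381]), 'joint_efforts': array([-8.07915385e-04, -5.20388818e+01,  4.64803541e+01,  1.65053486e-02,
       -4.34803997e-05,  1.30787822e-05]), 'position': array([0.17126777, 0.52239789, 0.23057956]), 'eef_rot': array([ 8.09782415e-01,  5.86729899e-01, -5.53624362e-04,  4.00226791e-04]), 'force': array([-0.55167179,  0.42179332, -0.3491561 ]), 'moment': array([-0.03790477, -0.01352324,  0.04721311]), 'finger_gap': 0.08552242405739995}Traceback (most recent call last):
  File "<stdin>", line 5, in <module>
  File "h.py", line 7, in cloud
    W=P@np.array(c["rotation"]).T+np.array(c["origin"]); W[d==0]=np.nan
      ~^~~~~~~~~~~~~~~~~~~~~~~~~~
ValueError: matmul: Input operand 1 has a mismatch in its core dimension 0, with gufunc signature (n?,k),(k,m?)->(n?,m?) (size 4 is different from 3)
```

Rotation is a quaternion.

```bash
sed -i 's/np.array(c\["rotation"\]).T/R.from_quat(c["rotation"]).as_matrix().T/; 1a from scipy.spatial.transform import Rotation as R' h.py
python3 - <<'E'
from h import *
for n in("top","scene"):
    p,d,W,c=cloud(n); np.savez(n,p=p,d=d,W=W); print(n,c,d.max(),(d==0).mean(), "bench z med",np.nanmedian(W[...,2]))
    cv2.imwrite(f"pics/{n}0.png",p[...,::-1])
E
```

```text
top {'K': array([[438.63829043,   0.        , 280.24485715],
       [  0.        , 438.63829043, 210.76502655],
       [  0.        ,   0.        ,   1.        ]]), 'origin': array([0.53471409, 0.00393248, 0.96599309]), 'rotation': array([-0.02699235,  0.02482801,  0.70789145, -0.70536847])} 1.8002727 0.003937074829931973 bench z med -7.765820490240882e-05
scene {'K': array([[520.6669033 ,   0.        , 289.5340634 ],
       [  0.        , 520.6669033 , 206.06222229],
       [  0.        ,   0.        ,   1.        ]]), 'origin': array([1.51335416, 0.29434027, 0.75285729]), 'rotation': array([0.2731092 , 0.37859168, 0.71121829, 0.52559324])} 3.9983296 0.004034863945578232 bench z med 0.0002797534154258541
```

View pics/top0.png

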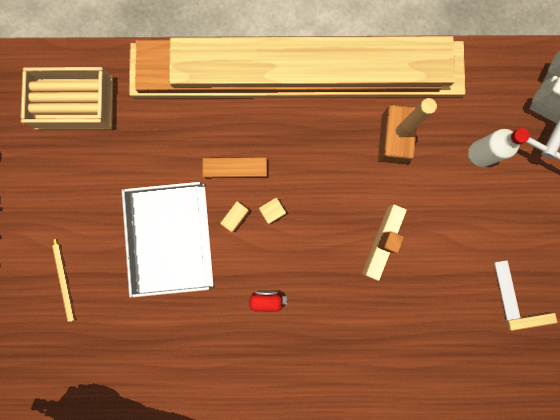

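View pics/scene0.png

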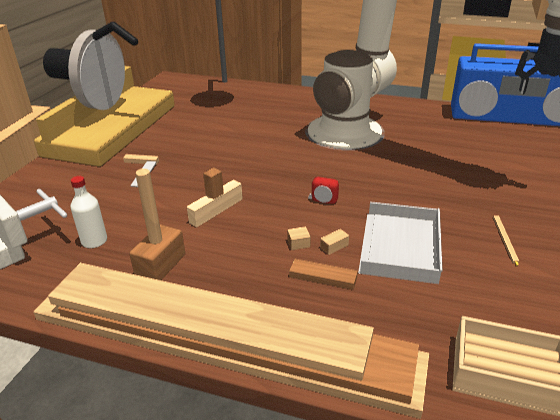

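Top view: pan at about (168,240), open to the right. Offcuts are at (235,216) and (272,210), the pusher board at (385,242) with its handle at (393,242). A tape at (267,301) and a plank at (235,167) flank the lane.

```bash
python3 - <<'E'
from h import *
D=np.load("top.npz");W=D["W"];z=W[...,2];p=D["p"]
def rep(n,box,lo,hi):
    x0,y0,x1,y1=box;m=np.zeros(z.shape,bool);m[y0:y1,x0:x1]=True
    m&=(z>lo)&(z<hi); pts=W[m]
    r=cv2.minAreaRect((pts[:,:2]*1000).astype(np.float32))
    print(n,m.sum(),"rect mm",np.round(r[0],1),np.round(r[1],1),round(r[2],1),"mean",np.round(pts.mean(0)*1000,1),"z",np.round(np.percentile(pts[:,2],[2,50,98])*1000,1))
    return pts
rep("pan rim",(115,175,220,305),.030,.045)
rep("pan all",(115,175,220,305),.002,.045)
rep("offA",(215,195,253,236),.02,.04)
rep("offB",(253,192,292,228),.02,.04)
rep("board",(355,195,415,290),.043,.056)
rep("handle",(375,225,412,260),.10,.125)
rep("tape",(245,285,292,318),.008,.08)
rep("plank",(198,152,272,182),.004,.08)
rep("mallet",(380,95,440,168),.01,.3)
D=np.load("scene.npz");W=D["W"];z=W[...,2]
rep("S board",(180,175,250,230),.043,.056)
rep("S handle",(195,160,230,200),.10,.125)
rep("S offB",(283,222,312,253),.025,.04)
rep("S offA",(316,225,352,255),.025,.04)
rep("S panrim",(355,195,450,290),.034,.045)
E
```

```text
pan rim 744 rect mm [545.5 251.7] [228.3 167.4] 5.5 mean [540.8 292.5  36.1] z [30.7 36.1 40.9]
pan all 6120 rect mm [544.7 256.9] [233.3 282.6] 89.8 mean [547.6 261.2   8.9] z [ 2.1  3.7 38.6]
offA 430 rect mm [592.7 105. ] [32.1 60.8] 52.9 mean [592.4 104.9  29.5] z [25.5 29.5 33.1]
offB 398 rect mm [605.3  23.9] [39.6 45.8] 31.2 mean [605.2  23.8  31.4] z [27.4 31.6 34.9]
board 869 rect mm [ 537.3 -214.1] [ 30.9 160.5] 67.6 mean [ 535.9 -212.2   49.5] z [45.  49.5 53.4]
handle 314 rect mm [ 536.8 -213.6] [30.2 35.9] 67.6 mean [ 537.  -212.   113.6] z [102.9 114.3 117.6]
tape 637 rect mm [414.4  32.3] [74.7 38.8] 89.0 mean [417.2  35.4  56.4] z [ 9.7 60.9 65.6]
plank 1281 rect mm [701.4 102.2] [ 62.5 146.1] 1.1 mean [700.2 105.7  19.2] z [ 6.8 19.6 23.2]
mallet 2329 rect mm [ 786.4 -276.7] [129.4 156.2] 87.5 mean [ 760.6 -238.    98.5] z [ 14.1  70.1 240.8]
S board 448 rect mm [ 537.7 -212.5] [ 36.8 164.7] 69.1 mean [ 546.5 -212.5   48.7] z [43.4 48.8 54.1]
S handle 178 rect mm [ 539.1 -212. ] [32.1 40.9] 65.4 mean [ 542.7 -210.4  110.1] z [100.5 112.2 116. ]
S offB 251 rect mm [606.8  25.3] [43.8 46.2] 30.2 mean [608.9  25.5  30.6] z [26.3 30.8 33.6]
S offA 258 rect mm [594.3 106.3] [34.8 63.7] 54.6 mean [595.7 106.2  28.9] z [25.6 29.  31.6]
S panrim 379 rect mm [546.3 252.7] [234.  165.8] 5.2 mean [560.4 289.5  36.5] z [34.1 36.2 40. ]
```

>>> step_arm(
  deltas=[
    [0,0,-0.074,36.6,-73.5,0,8.5],
    [0,0,-0.074,36.6,-73.5,0,8.5],
    [0,0,-0.074,36.6,-73.5,0,8.5],
    [0,0,-0.074,36.6,-73.5,0,8.5],
    [0,0,-0.074,36.6,-73.5,0,8.5],
  ],
  newtons=60,
)

```text
t: 0.57
position: [0.2643, 0.3343, 0.2308]
eef_rot: [0.831, 0.557, -0.001, 0.0]
force: [0.5, 0.7, 0.3]
finger_gap: 0.0846
```

>>> step_arm(
  deltas=[
    [0,0,0,27.3,-54.7,0,8.5],
    [0,0,0,27.3,-54.7,0,8.5],
    [0,0,0,27.3,-54.7,0,8.5],
    [0,0,0,27.3,-54.7,0,8.5],
    [0,0,0,27.3,-54.7,0,8.5],
  ],
)

```text
t: 0.98
position: [0.3572, 0.1477, 0.2311]
eef_rot: [0.831, 0.557, -0.0, 0.0]
force: [0.7, 0.5, -1.3]
finger_gap: 0.0851
```

>>> step_arm(
  deltas=[
    [0,0,0,18.1,-36.2,0,8.5],
    [0,0,0,18.1,-36.2,0,8.5],
    [0,0,0,18.1,-36.2,0,8.5],
    [0,0,0,18.1,-36.2,0,8.5],
    [0,0,0,18.1,-36.2,0,8.5],
  ],
)

```text
t: 1.4
position: [0.4502, -0.0391, 0.2311]
eef_rot: [0.831, 0.557, -0.0, 0.0]
force: [0.2, 1.4, 0.4]
finger_gap: 0.0848
```

>>> step_arm(
  deltas=[
    [0,0,0,8.7,-17.4,0,8.5],
    [0,0,0,8.7,-17.4,0,8.5],
    [0,0,0,8.7,-17.4,0,8.5],
    [0,0,0,8.7,-17.4,0,8.5],
    [0,0,0,8.7,-17.4,0,8.5],
  ],
)

```text
t: 1.82
position: [0.5379, -0.2163, 0.2302]
eef_rot: [0.831, 0.556, -0.0, 0.0]
force: [1.2, 0.1, 0.1]
finger_gap: 0.0852
```

```bash
python3 - <<'E'
from h import *
s=status.state();print(s["position"],s["eef_rot"],s["q"])
p,d,W,c=cloud("wrist");cv2.imwrite("pics/w1.png",p[...,::-1]);z=W[...,2]
dist=np.hypot(W[...,0]-.537,W[...,1]+.213)
for n,lo,hi,rr in(("handle",.105,.125,.04),("board",.043,.056,.11)):
    m=(z>lo)&(z<hi)&(dist<rr);P=W[m]
    if len(P):
        r=cv2.minAreaRect((P[:,:2]*1000).astype(np.float32));print(n,m.sum(),np.round(r[0],1),np.round(r[1],1),round(r[2],1),np.median(P[:,2]))
E
```

```text
[ 0.5378861  -0.21627091  0.23019669] [ 8.31126348e-01  5.56083398e-01 -3.29714778e-04  3.73715624e-04] [-3.81819505e-01  1.59012633e-01  2.53130416e-01  1.66466890e+00
 -9.66113394e-04  9.64468031e-03]
handle 1303 [ 536.8 -213.2] [29.8 36.2] 68.7 0.1144629876009347
board 2474 [ 537.1 -213.3] [ 30.  158.1] 67.5 0.04967731536176065
```

View pics/w1.png

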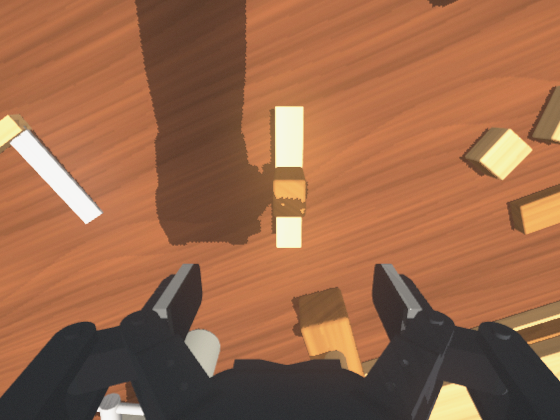

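The wrist view shows the handle at (289,190), square to the jaws and midway between the fingers. The measurement agrees with the top view, so I descend.

>>> step_arm(
  deltas=[
    [0,0,0,-0.1,0.3,-3.5,8.5],
    [0,0,0,-0.1,0.3,-7,8.5],
    [0,0,0,-0.1,0.3,-10.5,8.5],
    [0,0,0,-0.1,0.3,-13.5,8.5],
    [0,0,0,-0.1,0.3,-15.4,8.5],
  ],
)

```text
t: 2.28
position: [0.5365, -0.2157, 0.0707]
eef_rot: [0.832, 0.555, -0.002, -0.001]
force: [-0.4, -0.2, -0.1]
finger_gap: 0.0849
```

>>> step_arm(
  deltas=[
    [0,0,0,0,0,0,4.5],
    [0,0,0,0,0,0,4],
    [0,0,0,0,0,0,3],
    [0,0,0,0,0,0,2],
    [0,0,0,0,0,0,1],
  ],
)

```text
t: 2.7
position: [0.5376, -0.2159, 0.0728]
eef_rot: [0.832, 0.555, -0.001, -0.0]
force: [0.5, -0.8, -0.3]
finger_gap: 0.0291
```

>>> step_arm(
  deltas=[
    [0,0,0,0,0,0,1],
    [0,0,0,0,0,0,1],
    [0,0,0,0,0,0,1],
    [0,0,0,0,0,0,1],
    [0,0,0,0,0,0,1],
  ],
)

```text
t: 3.12
position: [0.5376, -0.2159, 0.0728]
eef_rot: [0.832, 0.555, -0.001, -0.0]
force: [0.6, -0.1, 0.0]
finger_gap: 0.0295
```

Gripped at 29.5 mm. I lift 10 mm and go to the start of the sweep, turned into line with the pan axis.

>>> step_arm(
  deltas=[
    [0,0,0,0,0,1,1],
    [0,0,0.12,1,4,1,1],
    [0,0,0.24,2,7.5,1,1],
    [0,0,0.36,3.3,11,1,1],
    [0,0,0.48,4.2,14,1,1],
  ],
)

```text
t: 3.53
position: [0.5803, -0.0741, 0.0837]
eef_rot: [0.674, 0.739, -0.001, 0.0]
force: [0.6, -0.5, -2.0]
finger_gap: 0.0295
```

```bash
cat > chk.py <<'E'
import sys
from h import *
C=np.array([.546,.251]);th=np.radians(95.4);ax=np.array([np.cos(th),np.sin(th)]);ay=np.array([-ax[1],ax[0]])
s=status.state();q=s["eef_rot"];d=s["position"][:2]-C
print("TCP along/lat/z mm",np.round([d@ax*1e3,d@ay*1e3,s["position"][2]*1e3],1),"yaw",np.degrees(2*np.arctan2(q[1],q[0])),s["force"],s["finger_gap"],s["t"])
cam=sys.argv[1]
p,dd,W,c=cloud(cam);cv2.imwrite(f"pics/{sys.argv[2]}.png",p[...,::-1])
r=W[...,:2]-C;a=r@ax;l=r@ay;z=W[...,2]
hsv=cv2.cvtColor(p,cv2.COLOR_RGB2HSV)
m=(hsv[...,1]>70)&(hsv[...,2]>120)&(z>.012)&(z<.06)&(abs(l)<.15)&(a<.08)&(a>-.5)
n,lab,st,_=cv2.connectedComponentsWithStats(m.astype(np.uint8))
for i in range(1,n):
    if st[i,4]>40:
        k=lab==i;print("blob",st[i],"along",np.round(1e3*np.percentile(a[k],[1,99])),"lat",np.round(1e3*np.percentile(l[k],[1,99])),"z",np.round(1e3*np.percentile(z[k],[5,95])))
E
python3 chk.py scene s1
```

```text
TCP along/lat/z mm [-326.9   -3.5   83.7] yaw 95.30231877497455 [ 0.64887609 -0.47948829 -2.03518326] 0.029539326833095653 3.5333
blob [312 181  26  20 160] along [-229. -167.] lat [130. 149.] z [22. 60.]
blob [247 194  29  53 510] along [-340. -310.] lat [-85.  72.] z [16. 58.]
blob [288 227  23  20 332] along [-254. -203.] lat [-66. -17.] z [14. 33.]
blob [321 229  28  22 336] along [-175. -119.] lat [-65.  -5.] z [14. 31.]
blob [290 259  68  20 600] along [-226.  -89.] lat [-150. -117.] z [17. 21.]
```

View pics/s1.png

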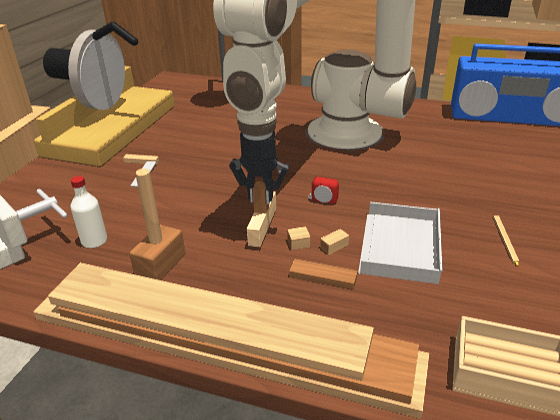

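The pusher is upright at (260,215) with the board spanning lateral −85..72. The offcuts at (298,238) and (335,241) lie inside that, and the plank and tape are clear. I lower to about 5 mm clearance and sweep.

>>> step_arm(
  deltas=[
    [0,0,0,-0.1,1,-0.3,1],
    [0,0,0,-0.25,2.6,-0.6,1],
    [0,0,0,-0.4,4.2,-0.6,1],
    [0,0,0,-0.55,5.8,-0.6,1],
    [0,0,0,-0.7,7.4,-0.6,1],
  ],
)

```text
t: 4.0
position: [0.5743, 0.005, 0.0781]
eef_rot: [0.669, 0.743, 0.0, -0.0]
force: [0.3, 0.5, -1.5]
finger_gap: 0.0294
```

>>> step_arm(
  deltas=[
    [0,0,0,-0.15,1.6,0,1],
    [0,0,0,-0.3,3.2,0,1],
    [0,0,0,-0.45,4.8,0,1],
    [0,0,0,-0.6,6.4,0,1],
    [0,0,0,-0.75,8,0,1],
  ],
)

```text
t: 4.42
position: [0.5668, 0.0857, 0.0788]
eef_rot: [0.669, 0.743, 0.0, 0.0]
force: [1.3, -1.0, -1.6]
finger_gap: 0.0294
```

```bash
python3 chk.py scene s2
```

```text
TCP along/lat/z mm [-166.6   -5.1   78.8] yaw 95.97441778689318 [ 1.27380682 -0.99433421 -1.62125733] 0.02943672412331415 4.4167
blob [318 212  52  45 960] along [-179.  -72.] lat [-86.  48.] z [16. 55.]
blob [290 259  68  20 603] along [-226.  -90.] lat [-150. -117.] z [17. 22.]
```

>>> step_arm(
  deltas=[
    [0,0,0,-0.15,1.6,0,1],
    [0,0,0,-0.3,3.2,0,1],
    [0,0,0,-0.45,4.8,0,1],
    [0,0,0,-0.6,6.2,0,1],
    [0,0,0,-0.7,7.4,0,1],
  ],
)

```text
t: 4.88
position: [0.5596, 0.1628, 0.0794]
eef_rot: [0.669, 0.743, 0.001, -0.0]
force: [-0.5, -0.6, -2.1]
finger_gap: 0.029
```

```bash
python3 chk.py scene s3
```

```text
TCP along/lat/z mm [-89.1  -5.2  79.4] yaw 96.04729966505175 [-0.45682081 -0.6483622  -2.09078334] 0.028997653070345165 4.8833
blob [352 225  52  37 994] along [-103.   -1.] lat [-86.   9.] z [16. 55.]
blob [290 259  68  21 596] along [-226.  -89.] lat [-150. -117.] z [17. 22.]
```

View pics/s3.png

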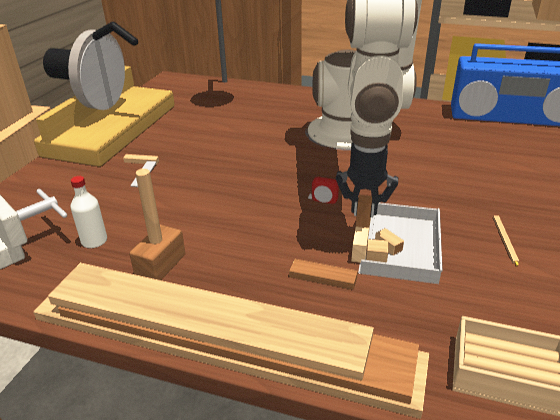

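The board (about (365,245)) is at the pan front with both offcuts just inside at (377,250) and (391,239). I push 4.5 cm further and then look.

>>> step_arm(
  deltas=[
    [0,0,0,-0.1,1.2,0,1],
    [0,0,0,-0.2,2.4,0,1],
    [0,0,0,-0.3,3.5,0,1],
    [0,0,0,-0.4,4.3,0,1],
    [0,0,0,-0.45,4.7,0,1],
  ],
)

```text
t: 5.35
position: [0.5547, 0.213, 0.0791]
eef_rot: [0.668, 0.744, 0.001, -0.001]
force: [0.4, -1.0, -1.8]
finger_gap: 0.0292
```

>>> step_arm(
  deltas=[
    [0,0,0,0.15,-1.5,0.3,1],
    [0,0,0,0.4,-4,0.5,1],
    [0,0,0,0.7,-7.5,0.5,1],
    [0,0,0,1,-11,0.5,1],
    [0,0,0,1.3,-14.5,0.5,1],
  ],
)

```text
t: 5.77
position: [0.5675, 0.0661, 0.0844]
eef_rot: [0.668, 0.744, 0.001, -0.001]
force: [0.9, 0.1, -1.2]
finger_gap: 0.0295
```

```bash
python3 chk.py scene s4; python3 chk.py top t4
```

```text
TCP along/lat/z mm [-186.1   -4.    84.4] yaw 96.21065362860628 [ 0.91341373  0.12285883 -1.19635382] 0.029498208850351253 5.7667
blob [308 209  23  46 351] along [-201. -171.] lat [-86.  62.] z [15. 58.]
blob [389 230  32  34 729] along [-23.  36.] lat [-76.  13.] z [16. 36.]
blob [290 259  68  20 592] along [-226.  -89.] lat [-150. -117.] z [17. 22.]
TCP along/lat/z mm [-191.6   -3.9   84.4] yaw 95.9996042075511 [ 0.83439476 -5.07322071 -1.55856334] 0.029749967053378956 5.8167
blob [154 205  10  19 170] along [ 1. 21.] lat [-72. -34.] z [31. 37.]
blob [146 225  23  21 302] along [-4. 40.] lat [-29.  13.] z [30. 35.]
```

View pics/s4.png

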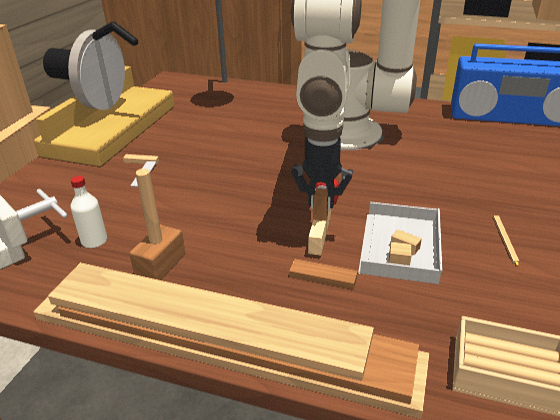

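Both offcuts lie in the pan at (400,252) and (407,240), along −23..36 mm, well behind the front edge at −88. I back off to open bench and set the pusher down.

>>> step_arm(
  deltas=[
    [0,0,0,0.2,-2,0,1],
    [0,0,0,0.5,-5,0,1],
    [0,0,0,0.8,-8,0,1],
    [0,0,0,1,-9.5,0,1],
    [0,0,0,1,-10,0,1],
  ],
)

```text
t: 6.28
position: [0.5779, -0.0394, 0.0844]
eef_rot: [0.671, 0.742, 0.001, -0.0]
force: [0.2, 0.1, -1.9]
finger_gap: 0.0295
```

>>> step_arm(
  deltas=[
    [0,0,0,0,0,0,1],
    [0,0,0,0,0,-0.2,1],
    [0,0,0,0,0,-0.4,1],
    [0,0,0,0,0,-0.6,1],
    [0,0,0,0,0,-0.8,1],
  ],
)

```text
t: 6.7
position: [0.5778, -0.0385, 0.0761]
eef_rot: [0.67, 0.742, 0.001, -0.0]
force: [0.0, -0.7, -1.3]
finger_gap: 0.0292
```

```bash
python3 chk.py scene s5; python3 -c "
import cv2;i=cv2.imread('pics/s5.png')[150:290,200:360];cv2.imwrite('pics/s5c.png',cv2.resize(i,None,fx=4,fy=4,interpolation=2))"
```

```text
TCP along/lat/z mm [-291.2   -4.4   76.1] yaw 95.83418537326791 [ 0.01524156 -0.74595667 -1.29585385] 0.029168143044776523 6.7
blob [312 181  27  21 146] along [-229. -167.] lat [129. 148.] z [24. 59.]
blob [262 202  27  49 433] along [-306. -276.] lat [-86.  66.] z [15. 53.]
blob [389 230  32  34 740] along [-23.  36.] lat [-76.  12.] z [16. 36.]
blob [290 259  68  20 588] along [-226.  -89.] lat [-150. -117.] z [17. 21.]
```

View pics/s5c.png

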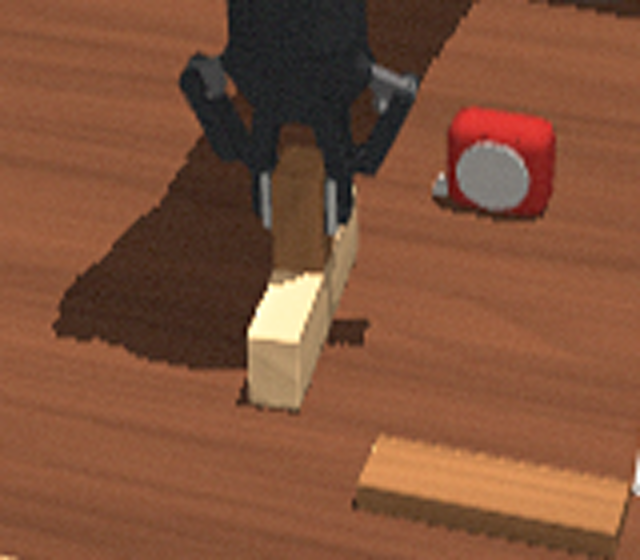

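The pusher hangs upright a few mm above the bench, so I lower it gently to contact.

>>> step_arm(
  deltas=[
    [0,0,0,0,0,-0.08,1],
    [0,0,0,0,0,-0.16,1],
    [0,0,0,0,0,-0.24,1],
    [0,0,0,0,0,-0.3,1],
    [0,0,0,0,0,-0.3,1],
  ],
)

```text
t: 7.17
position: [0.5776, -0.0383, 0.0737]
eef_rot: [0.67, 0.742, 0.001, -0.0]
force: [-4.1, 1.5, 5.7]
finger_gap: 0.0294
```

In contact (+5.7 N up). I release and lift straight up.

>>> step_arm(
  deltas=[
    [0,0,0,0,0,0,3.3],
    [0,0,0,0,0,0,4],
    [0,0,0,0,0,0,5.5],
    [0,0,0,0,0,0,7.5],
    [0,0,0,0,0,0,8.5],
  ],
)

```text
t: 7.58
position: [0.5776, -0.0383, 0.0736]
eef_rot: [0.67, 0.742, 0.001, -0.0]
force: [0.2, 0.3, -0.8]
finger_gap: 0.0741
```

>>> step_arm(
  deltas=[
    [0,0,0,0,0,0,8.5],
    [0,0,0,0,0,2,8.5],
    [0,0,0,0,0,5,8.5],
    [0,0,0,0,0,8.5,8.5],
    [0,0,0,0,0,12,8.5],
  ],
)

```text
t: 8.0
position: [0.5771, -0.0383, 0.1945]
eef_rot: [0.67, 0.742, 0.001, -0.001]
force: [0.6, 0.9, -0.3]
finger_gap: 0.0849
```

>>> step_arm(
  deltas=[
    [0,0,0,0,0,2,8.5],
    [0,0,0,0,0,3,8.5],
    [0,0,0,0,0,4,8.5],
    [0,0,0,0,0,4,8.5],
    [0,0,0,0,0,4,8.5],
  ],
)

```text
t: 8.42
position: [0.577, -0.0383, 0.2333]
eef_rot: [0.67, 0.742, 0.0, -0.001]
force: [0.2, 0.4, 0.2]
finger_gap: 0.0854
```

```bash
python3 chk.py scene s6; python3 chk.py top t6
```

```text
TCP along/lat/z mm [-290.9   -3.7  233.3] yaw 95.83666161916474 [0.19343536 0.43974364 0.15001816] 0.08535136213652442 8.4167
blob [312 181  27  21 157] along [-231. -166.] lat [129. 150.] z [22. 59.]
blob [262 199  27  51 405] along [-305. -276.] lat [-86.  66.] z [14. 51.]
blob [389 230  32  35 738] along [-23.  37.] lat [-76.  13.] z [16. 36.]
blob [290 259  68  21 599] along [-225.  -89.] lat [-150. -117.] z [17. 22.]
TCP along/lat/z mm [-290.9   -3.4  232.8] yaw 95.83448518933922 [-0.424036   -0.17344395 -0.83294442] 0.084609949503643 8.4667
blob [203 161  52  16 673] along [-201.  -90.] lat [-150. -120.] z [17. 23.]
blob [153 203  23  21 391] along [-23.  20.] lat [-72. -34.] z [31. 37.]
blob [146 225  31  22 412] along [-21.  39.] lat [-29.  16.] z [30. 35.]
```

View pics/s6.png

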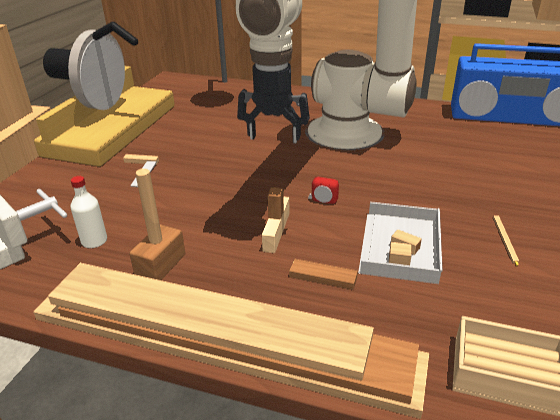

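The pusher stands upright and free at (276,222), both offcuts are in the pan at (400,252) and (407,240), and the gripper is clear above.

```bash
python3 -c "
from workcell import order;print(order.finish_job())"
```

```text
the job is handed in; nothing more can be done
None
```

I gripped the pusher by its handle and swept both offcuts into the pan in one pass along the pan's axis. I then set the pusher down upright on the bench, let go, and handed the job in at about 8.5 s.

- **Offcuts:** the last top and scene views put both about 23 mm short of the pan's middle to 39 mm beyond it. That is well inside the front edge at −88 mm and inside all the walls. The gripper was not seen touching them.
- **Pusher:** it stands upright with its top edge at about 50 mm, about 190 mm in front of the pan.
- **Robot:** the gripper is open, about 12 cm above the handle. The largest wrist force in any reading was about 7 N, at the set-down.

No check failed or disagreed. In the views, the plank and tape beside the lane stayed where they were.

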